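Canister from the railed rack onto the keyed mixer drive

ROBOT

A 6-joint arm with a two-finger parallel gripper is mounted at the origin on the work surface. World frame = base frame: x ahead of the robot, y to its left, z up, the work surface at z = 0. Lengths are in m, angles in rad, forces in N, time in s.
With the tool pointing down it reaches from about 0.4 to 0.925 m from the base axis. Payload 12.5 kg.
Tool frame: the origin (TCP) lies between the finger pads; the fingertips stand 14 mm ahead of it and the grasp point (between the pads) lies 5 mm behind it; z points along the fingers, x is the direction in which the jaws open and shut, and the axes are right-handed (so a half turn about z gives the same grasp; the last joint's range is limited). The gripper opens to 95 mm and grips with 3 to 60 N. Pads are 20 mm wide; open, the fingers measure 119 mm over their backs; the gripper's body (75 mm by 180 mm) begins 59 mm behind the grasp point.
Start: joints at [-1.256, 0.491, 1.559, -0, 1.092, -0.106], TCP at [0.255, -0.57, 0.229] pointing down, gripper open.
Joint ranges: [-3.1, 3.1], [-0.84, 2.19], [0.05, 2.79], [-1.13, 4.28], [0.06, 2.93], [-2.69, 2.69]. Speed limits (rad/s): [2.22, 2.22, 2.79, 3.14, 3.14, 3.14].

INTERFACE

Orientations are given as a rotation vector (axis times angle).
In Python, from plant import arm gives the robot as it stands. The module is installed in compiled form; this text tells all that it offers.
- The arm moves only by the tool arm_command, never from a script. Its argument "steps" is text: rows parted by semicolons, each of 6 numbers parted by spaces: the shift along the tool's x, y, z in m, then the turn, a rotation vector about the tool's x, y, z in rad. In form: tx ty tz rx ry rz; .... A call has 1 to 10 rows; each row is the pose to reach, as a shift and turn from the pose commanded when the call began, along the tool's axes at that moment; what a row does not reach only later rows make up. A row lasts 1/12 s, in which the tool goes at most 41.7 mm and 7.16 degrees, less where a joint would pass 70% of its speed; a pose out of reach is approached as far as the arm can. A call with a gripper value outside its range is refused whole. "claw" is the opening in per cent of the stroke, from 0 (shut) to 100 (fully open), set as the call begins (left out, the last holds). The fingers move at their own pace and stop on an object; the grip force is fixed at half the most. Time passes only in rows, so rows that repeat a pose let the fingers close. It gives the time, the measured TCP pose, the force and the opening at its end, in the units of the state.
- arm.get_obs(): the state, without advancing time (a new reading comes with each control period).
- arm.snapshot(name): name is "scene" or "top" or "wrist"; returns a dict with "image" (384x512x3 uint8, red, green, blue), "mtx" (3x3 intrinsics, pixels), "D" ([k1, k2, p1, p2, k3] as OpenCV has them; the pictures are not rectified), "R" (3x3) and "t" (3): a world point X has camera coordinates R X + t. Camera axes: x right, y down, z forward; pixel columns grow to the right and rows downward; lengths in m; the calibration is good to about 2 mm. A picture is of the moment at which its call begins. There is no depth.
- arm.job_done(): hands the job in, once; it reports no verdict.
Trained networks look in the newest picture that a camera, given by its name, has taken for a name from the list of things; names that differ only in an ending like _2 or _b are one class to them, and where a whole thing is asked for, a point or a joint stands for the part that bears it (a point fixed in the world has none). Each returns a list of dicts, best first, with "confidence" (0 to 1); they miss things now and then, are a little off and sometimes report something else, mostly with a low value. They report only what shows in the picture. A call takes as long as a camera call.
- arm.cut_out(camera, thing): "mask" (384x512 bool, what is visible of it) and "rect" ([centre column, centre row, width, height] in pixels, round what is visible of it).
The state is a dict: "time_s": time; "q": joint angles; "qvel": joint speeds; "joint_torque": joint torques, N m; "tcp_pos": TCP position; "ee_rot": TCP orientation; "wrist_force": force on the tool from outside, world axes, zero at the start; "torque": the same for the moment, N m; "width": opening from 0.0 (shut) to 1.0 (fully open).
Only numpy, scipy, OpenCV 4.12 (cv2) and the standard library are available. Lean on these libraries where they do the work, as an engineer would, in place of code of your own. Each camera call takes 0.05 s, during which the arm holds its last target.

TASK

Take the closed metal mixing canister off the rack: lift it up over the front retaining rail while it is still behind it, then draw it forward from under the upper board, keeping it upright. Stand it on the drive of the bench mixer and turn it until the tabs under its foot drop fully home into the slots of the drive, then let go. Leave the tubes, the concrete cylinder and the hammer where they are.

Things in the scene. Friction and masses are not known exactly. Their poses are not given: they have to be found in the camera images.
- canister: Closed metal canister, diameter 92, lid top 98 above its origin, 0.3 to 0.65 kg. Origin: on its axis at the lower tips of its foot tabs, on which it stands; z up. Foot: four tabs, along +x, +y, -x, -y, each 10 wide, 12 high, from 15 to 27 off the axis; centre bore of diameter 24.6, from 12 to 54 above the origin. Starts in any of the rack's three places, x within 0.25 rad of the rack's.
- canister_handle (a point): Centre of the canister's handle bar, on its axis, 129 above its origin. The bar is 56 long (along the canister's x, front to back on the rack), 18 wide (y), 22 high (118 to 140 above the origin), over the lid on two posts 12 thick, 22 either side of the centre, so there are 20 clear under the bar.
- rack: Fixed rack, 390 wide (y), open at the front. Origin on the bench under its middle place; +x points away from the front, z up. Deck top is 40 above the bench. Three places at y = -125, 0, +125, x = 0 (all within 6). End panels 80 high at y = -195 and +195, with posts 250 high only from x = +28 back.
- rack_rail (a point): Middle of the top edge of the retaining rail along the rack's front: 80 above the bench, so 40 above the deck. The rail is 10 thick (x from -67 to -57 in the rack's frame). Same axes as the rack.
- rack_board (a point): Middle of the lower front edge of the rack's upper board, 250 above the bench, at x = +27 in the rack's frame. The board reaches back to x = +130, is 15 thick, and carries small stock to 325. The canister can rise at most 70 off the deck under it. A gripper straight above the handle meets the board as it lifts; one leaning back towards the front by 30 to 40 degrees clears it.
- mixer_drive (a point): On the vertical axis of the mixer's drive, level with its lug tops, 80 above the bench. Mixer: fixed low green box 170 x 170 x 60. Drive: four square lugs 22 wide, 14 high, with a cross of two slots 14 wide between them. Locked, does not turn. The direction of its slots is not reported (the axes here are the box's) and differs each time: find it by eye or touch.
- mixer_nose (a point): Top of the drive's centring nose, 35 above the lug tops: diameter 22, the last 10 tapered to diameter 10. It centres a canister set down on it. Out of line, the canister stands with its origin level with the lug tops; when its tabs line up with the slots (every 90 degrees, give or take 4) it drops 12 and its foot rests on the lugs.
- tube_a: Bystander: cream mould tube, diameter 62, 110 high, open top, standing in a place of the rack. Origin at the centre of its underside.
- tube_b: Bystander: a second tube like tube_a.
- specimen: Bystander: concrete cylinder, diameter 70, 100 high, standing on the bench beyond the mixer. Origin at the centre of its underside.
- hammer: Bystander: hammer lying on the bench in front of the rack, 260 long along its x (head at +x, 88 across), 26 high. Origin under its middle.

How it is judged:
By the outcome, as a careful person would: the job done as asked, in the order asked, and still so for the second after the job is handed in, with the robot touching nothing.
It also fails if it takes over 72 s, if anything falls off the work surface, if the arm or the gripper's body presses on something with over 40 N, if the wrist force passes 120 N, or if a joint passes its speed limit or range.

## Working session

There is one attempt and no reset: what is moved stays moved. The work goes in short steps, Python scripts to look and compute and a tool call to move; the robot and the scene stay as the last step left them, time stands still between calls to the robot, and variables do not carry over. Pictures are saved under pics/ and viewed, and the job is handed in when it is done.

Besides the shell and the picture viewer there is one more tool, called after ">>>" as name(argument=value, ...) on one line, values as JSON. arm_command: Moves the arm, as the interface text tells. Its arguments: {"type":"object","properties":{"steps":{"type":"string"},"claw":{"type":"number"}},"required":["steps"]}

```bash
mkdir -p pics; ls
cat > h.py <<'E'
import numpy as np, cv2
from plant import arm
from scipy.spatial.transform import Rotation as Ro
def snap(n,f):
    s=arm.snapshot(n); cv2.imwrite('pics/'+f+'.png',s['image'][:,:,::-1]); np.savez('pics/'+f+'.npz',**{k:np.array(s[k]) for k in s}); return s
def ray(s,px):
    p=cv2.undistortPoints(np.array([[px]],float),np.array(s['mtx']),np.array(s['D']))[0,0]
    R=np.array(s['R']);t=np.array(s['t']); return -R.T@t, R.T@np.array([p[0],p[1],1])
def onz(s,px,z):
    c,d=ray(s,px); return c+d*(z-c[2])/d[2]
def proj(s,X):
    return cv2.projectPoints(np.array(X,float).reshape(-1,3),cv2.Rodrigues(np.array(s['R']))[0],np.array(s['t']),np.array(s['mtx']),np.array(s['D']))[0].reshape(-1,2)
E
python3 - <<'E'
from h import *
np.set_printoptions(precision=3,suppress=True)
o=arm.get_obs(); print(o)
for n in ['scene','top','wrist']:
    s=snap(n,n+'0'); print(n,-np.array(s['R']).T@s['t'], np.array(s['mtx']).tolist())
    for th in ['canister','canister_handle','rack','rack_rail','rack_board','mixer_drive','mixer_nose','tube_a','specimen','hammer']:
        try: print(n,th,[(round(float(d['confidence']),2),np.round(d['rect'],1).tolist()) for d in arm.cut_out(n,th)][:3])
        except Exception as e: print(th,e)
E
```

```text
pics
{'time_s': 0.0, 'q': array([-1.256,  0.492,  1.559, -0.   ,  1.092, -0.106]), 'qvel': array([-0.001,  0.   , -0.   ,  0.001, -0.002, -0.001]), 'joint_torque': array([  0.001, -61.265, -25.818,   0.069,   0.048,  -0.   ]), 'tcp_pos': array([ 0.255, -0.57 ,  0.228]), 'ee_rot': array([-2.636,  1.708,  0.001]), 'wrist_force': array([-0.07 ,  0.302, -0.259]), 'torque': array([ 0.04 , -0.005,  0.006]), 'width': 1.0032248066225078}
scene [ 0.912 -0.402  1.101] [[400.1287023891988, 0.0, 256.5364032340752], [0.0, 400.1287023891988, 190.9675179033604], [0.0, 0.0, 1.0]]
scene canister [(0.66, [293.5, 206.8, 36.2, 45.3])]
scene canister_handle [(0.95, [294.9, 207.6, 31.1, 40.9])]
scene rack [(0.83, [334.2, 185.8, 141.3, 161.3])]
scene rack_rail []
scene rack_board [(0.6, [332.0, 183.0, 142.7, 164.6])]
scene mixer_drive [(0.83, [174.1, 270.6, 89.9, 88.2])]
scene mixer_nose [(0.69, [175.1, 270.4, 92.4, 83.7])]
scene tube_a [(0.88, [316.6, 172.8, 20.7, 27.9]), (0.71, [340.8, 144.1, 20.8, 25.2])]
scene specimen [(0.64, [253.5, 301.9, 32.4, 37.4]), (0.61, [294.0, 208.2, 31.3, 48.2])]
scene hamme
[... 387 characters left out ...]
p rack_board [(0.66, [160.9, 151.7, 204.1, 138.4])]
top mixer_drive [(0.59, [363.8, 217.3, 80.1, 78.1])]
top mixer_nose [(0.91, [362.5, 217.9, 78.4, 76.5])]
top tube_a [(0.77, [177.1, 171.6, 33.4, 31.2]), (0.58, [126.8, 180.4, 38.5, 29.8])]
top specimen [(0.89, [329.5, 135.9, 32.2, 39.0])]
top hammer [(0.85, [180.0, 262.1, 105.8, 37.3]), (0.37, [363.3, 217.8, 80.6, 75.4])]
wrist [ 0.333 -0.536  0.385] [[291.1970129888485, 0.0, 250.5839713968525], [0.0, 291.1970129888485, 191.52227086388066], [0.0, 0.0, 1.0]]
wrist canister []
wrist canister_handle []
wrist rack []
wrist rack_rail []
wrist rack_board []
wrist mixer_drive []
wrist mixer_nose []
wrist tube_a []
wrist specimen []
wrist hammer []
```

View pics/scene0.png

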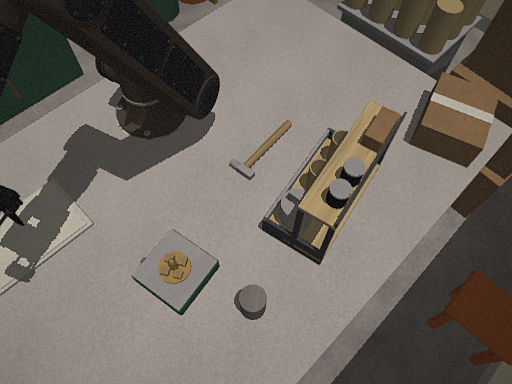

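View pics/top0.png

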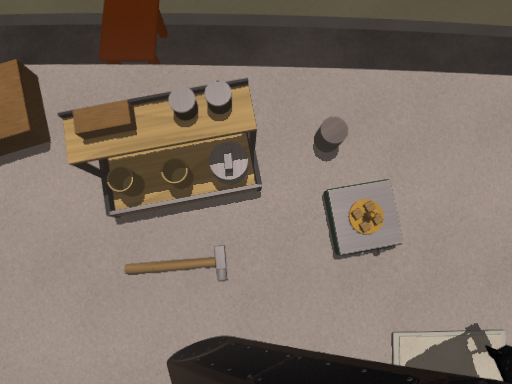

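Run:
```python
import cv2
a=cv2.imread('pics/top0.png')
cv2.imwrite('pics/c1.png',cv2.resize(a[70:230,50:260],None,fx=3.6,fy=3.6,interpolation=2))
cv2.imwrite('pics/c2.png',cv2.resize(a[170:265,310:415],None,fx=6,fy=6,interpolation=2))
a=cv2.imread('pics/scene0.png')
cv2.imwrite('pics/c3.png',cv2.resize(a[220:330,120:280],None,fx=5,fy=5,interpolation=2))
cv2.imwrite('pics/c4.png',cv2.resize(a[100:270,255:410],None,fx=3.5,fy=3.5,interpolation=2))
```

```text
(no output)
```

View pics/c1.png

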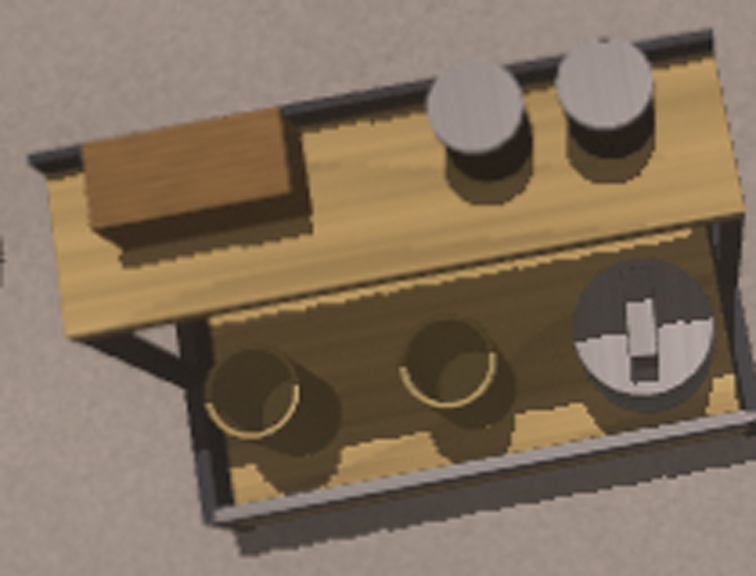

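View pics/c2.png

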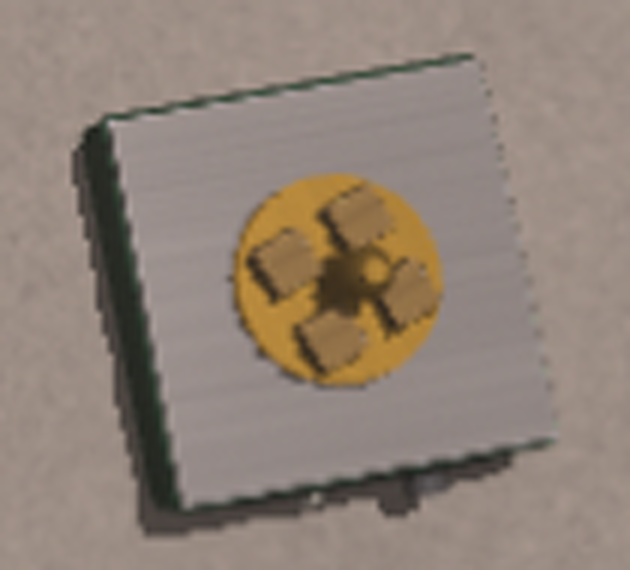

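View pics/c3.png

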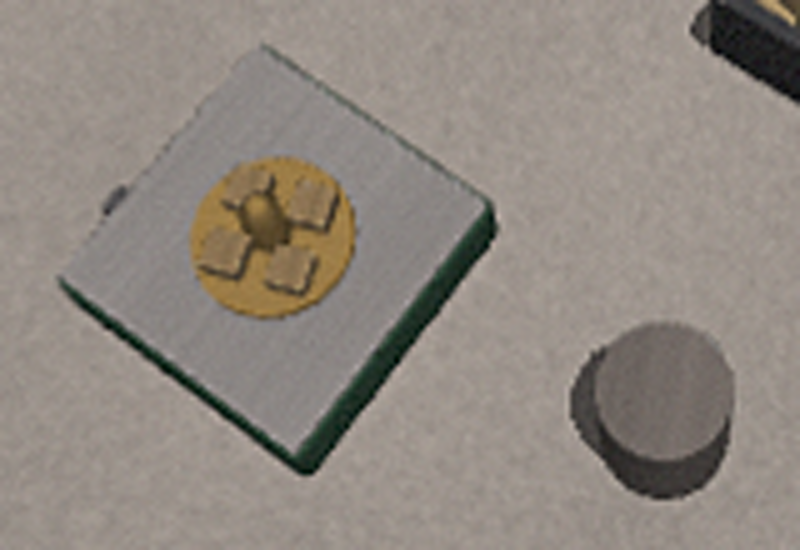

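View pics/c4.png

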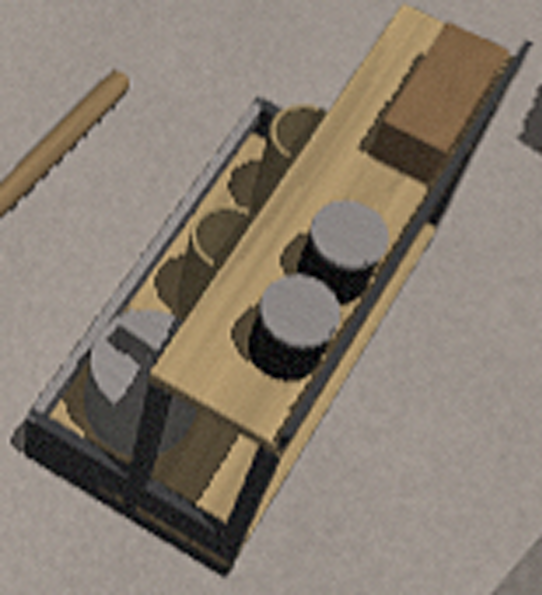

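```bash
cat >> h.py <<'E'
def load(f): 
    z=np.load('pics/'+f+'.npz'); return {k:z[k] for k in z}
E
python3 - <<'E'
from h import *
np.set_printoptions(precision=4,suppress=True)
s=load('top0'); q=load('scene0')
c1=lambda p:np.array(p)/3.6+[50,70]-.4
c2=lambda p:np.array(p)/6+[310,170]-.4
c3=lambda p:np.array(p)/5+[120,220]-.4
c4=lambda p:np.array(p)/3.5+[255,100]-.4
a=onz(s,c1((215,515)),.08);b=onz(s,c1((750,418)),.08);d=a-b;print('rail',a,b,(a+b)/2,np.linalg.norm(d),'yaw',np.arctan2(-d[0],d[1]))
a=onz(s,c1((72,335)),.25);b=onz(s,c1((742,213)),.25);d=a-b;print('board',a,b,np.linalg.norm(d),'yaw',np.arctan2(-d[0],d[1]))
print('lid',onz(s,c1((643,328)),.138), 'scene lid')
h=[onz(s,c1(p),.18) for p in [(626,300),(655,300),(657,355),(628,357)]]; print('handle',h,np.mean(h,0)); v=(h[0]+h[1]-h[2]-h[3])/2;print(np.linalg.norm(v),np.arctan2(v[1],v[0]))
for nm,S,c,L,n in [('top',s,c2,[(365,215),(290,262),(333,342),(407,297)],(377,265)),('scene',q,c3,[(250,187),(315,200),(292,268),(226,250)],(263,215))]:
    P=[onz(S,c(p),.08) for p in L];m=np.mean(P,0);print(nm,'drive',m,'nose',onz(S,c(n),.115))
    for p in P:
        w=p-m;print(np.linalg.norm(w[:2]),np.degrees(np.arctan2(w[1],w[0]))%90)
for nm,S,c,L in [('top',s,c2,[(104,120),(470,55),(550,440),(183,508)]),('scene',q,c3,[(262,45),(492,205),(298,455),(60,282)])]:
    P=[onz(S,c(p),.06) for p in L];print(nm,'box',np.mean(P,0))
    for i in range(4):
        w=P[i]-P[i-1];print(np.linalg.norm(w),np.degrees(np.arctan2(w[1],w[0]))%90)
E
```

```text
rail [0.5216 0.3233 0.08  ] [ 0.5938 -0.0402  0.08  ] [0.5577 0.1416 0.08  ] 0.3705816253461734 yaw 0.19612730627950456
board [0.6118 0.3529 0.25  ] [ 0.6888 -0.0293  0.25  ] 0.3899172782146248 yaw 0.19875426022722362
lid [0.6435 0.0316 0.138 ] scene lid
handle [array([0.6524, 0.0404, 0.18  ]), array([0.6526, 0.0225, 0.18  ]), array([0.618 , 0.0205, 0.18  ]), array([0.6165, 0.0384, 0.18  ])] [0.6349 0.0304 0.18  ]
0.035329285477229314 0.057164211619814824
top drive [ 0.5222 -0.3125  0.08  ] nose [ 0.5255 -0.313   0.115 ]
0.027527868170334747 74.25799785521413
0.0253762878233936 74.71612298534306
0.02696439396529491 74.43743384864638
0.02529360315644859 73.44089088731651
scene drive [ 0.5243 -0.3118  0.08  ] nose [ 0.5303 -0.314   0.115 ]
0.025259099558482677 76.64220649725164
0.026426264449349257 78.26698383694058
0.02638463711457685 75.4847065328159
0.0258853054939391 75.82128675138823
top box [ 0.5235 -0.3099  0.06  ]
0.1645424216493672 10.957626161581413
0.16143319791800806 10.847981566118534
0.16559347198859523 10.167164142347673
0.15915409671695216 10.47369882272983
scene box [ 0.5264 -0.3126  0.06  ]
0.16635705003939072 10.799465805720928
0.16347903046721768 10.202045724569473
0.16277349309215813 10.285030126569353
0.16201965818430042 11.46628092187396
```

```bash
cat >> h.py <<'E'
def pose(psi,th):
    z=np.array([np.sin(th)*np.cos(psi),np.sin(th)*np.sin(psi),-np.cos(th)]);x=np.array([-np.sin(psi),np.cos(psi),0]);return np.stack([x,np.cross(z,x),z],1)
def rel(p,R):
    o=arm.get_obs();R0=Ro.from_rotvec(o['ee_rot']).as_matrix();t=R0.T@(np.array(p)-o['tcp_pos']);r=Ro.from_matrix(R0.T@R).as_rotvec()
    print('full',np.round(t,4),np.round(r,4),'norms',np.linalg.norm(t),np.degrees(np.linalg.norm(r)))
    return t,r
def rows(t,r,n,smooth=True):
    for i in range(1,n+1):
        f=i/n
        print(' '.join('%.4f'%v for v in np.r_[t*f,r*f]),end='; ')
    print()
E
python3 - <<'E'
from h import *
R=pose(.057,np.radians(35)); h=np.array([.642,.031,.169])
p=h+R[:,2]*(.005-.13);print(p)
t,r=rel(p,R); rows(t,r,20)
E
```

```text
[0.57041939 0.02691548 0.27139401]
full [-0.4166 -0.5316 -0.0428] [-0.1542  0.8392 -2.6614] norms 0.6767681823234747 160.1302994816359
-0.0208 -0.0266 -0.0021 -0.0077 0.0420 -0.1331; -0.0417 -0.0532 -0.0043 -0.0154 0.0839 -0.2661; -0.0625 -0.0797 -0.0064 -0.0231 0.1259 -0.3992; -0.0833 -0.1063 -0.0086 -0.0308 0.1678 -0.5323; -0.1041 -0.1329 -0.0107 -0.0385 0.2098 -0.6653; -0.1250 -0.1595 -0.0128 -0.0463 0.2517 -0.7984; -0.1458 -0.1861 -0.0150 -0.0540 0.2937 -0.9315; -0.1666 -0.2127 -0.0171 -0.0617 0.3357 -1.0646; -0.1875 -0.2392 -0.0193 -0.0694 0.3776 -1.1976; -0.2083 -0.2658 -0.0214 -0.0771 0.4196 -1.3307; -0.2291 -0.2924 -0.0235 -0.0848 0.4615 -1.4638; -0.2500 -0.3190 -0.0257 -0.0925 0.5035 -1.5968; -0.2708 -0.3456 -0.0278 -0.1002 0.5455 -1.7299; -0.2916 -0.3721 -0.0300 -0.1079 0.5874 -1.8630; -0.3124 -0.3987 -0.0321 -0.1156 0.6294 -1.9960; -0.3333 -0.4253 -0.0342 -0.1233 0.6713 -2.1291; -0.3541 -0.4519 -0.0364 -0.1311 0.7133 -2.2622; -0.3749 -0.4785 -0.0385 -0.1388 0.7552 -2.3952; -0.3958 -0.5051 -0.0407 -0.1465 0.7972 -2.5283; -0.4166 -0.5316 -0.0428 -0.1542 0.8392 -2.6614;
```

>>> arm_command(steps="-0.02 -0.02 -0.03 0 0 -0.12; -0.04 -0.05 -0.06 0 0 -0.24; -0.06 -0.08 -0.09 0 0 -0.36; -0.08 -0.11 -0.1 0 0 -0.48; -0.1 -0.14 -0.1 0 0 -0.6; -0.12 -0.17 -0.1 0 0 -0.72; -0.14 -0.2 -0.1 0 0 -0.84; -0.16 -0.22 -0.1 0 0 -0.96; -0.18 -0.24 -0.1 0 0 -1.08; -0.2 -0.26 -0.1 0 0 -1.2", claw=100)

```text
time_s: 2.48
tcp_pos: [0.4113, -0.2802, 0.3288]
ee_rot: [3.14, 0.088, 0.0]
wrist_force: [0.3, -0.1, -0.2]
width: 0.998
```

Run:
```python
from h import *
print(arm.get_obs())
R=pose(.057,np.radians(35)); h=np.array([.642,.031,.169])
p=h+R[:,2]*(.005-.13);print(p)
t,r=rel(p,R); rows(t,r,14)
```

```text
{'time_s': 2.4833, 'q': array([-7.30817040e-01,  2.11319107e-01,  1.71592284e+00, -1.22570752e-05,
        1.21399226e+00, -7.87039830e-01]), 'qvel': array([ 0.62868685, -0.13708389,  0.1825834 ,  0.00202316, -0.04728169,
       -0.80048847]), 'joint_torque': array([-5.49308673e+00, -4.32686269e+01, -2.79062140e+01, -1.38233710e-02,
        2.13941974e-01,  1.29861183e+00]), 'tcp_pos': array([ 0.41131038, -0.28019807,  0.32877324]), 'ee_rot': array([3.14009630e+00, 8.83024710e-02, 3.96092843e-04]), 'wrist_force': array([ 0.29822143, -0.11602827, -0.20853732]), 'torque': array([-0.08987124, -0.09511013,  0.02854725]), 'width': 0.9978957361381748}
[0.57041939 0.02691548 0.27139401]
full [ 0.1761 -0.2977  0.0573] [-0.4779  0.4787 -1.518 ] norms 0.3506091665362196 95.22008749898352
0.0126 -0.0213 0.0041 -0.0341 0.0342 -0.1084; 0.0252 -0.0425 0.0082 -0.0683 0.0684 -0.2169; 0.0377 -0.0638 0.0123 -0.1024 0.1026 -0.3253; 0.0503 -0.0851 0.0164 -0.1365 0.1368 -0.4337; 0.0629 -0.1063 0.0205 -0.1707 0.1709 -0.5422; 0.0755 -0.1276 0.0246 -0.2048 0.2051 -0.6506; 0.0881 -0.1489 0.0287 -0.2389 0.2393 -0.7590; 0.1006 -0.1701 0.0328 -0.2731 0.2735 -0.8675; 0.1132 -0.1914 0.0369 -0.3072 0.3077 -0.9759; 0.1258 -0.2126 0.0410 -0.3413 0.3419 -1.0843; 0.1384 -0.2339 0.0451 -0.3755 0.3761 -1.1927; 0.1509 -0.2552 0.0492 -0.4096 0.4103 -1.3012; 0.1635 -0.2764 0.0532 -0.4437 0.4445 -1.4096; 0.1761 -0.2977 0.0573 -0.4779 0.4787 -1.5180;
```

>>> arm_command(steps="0.013 -0.021 0.004 -0.034 0.034 -0.108; 0.025 -0.043 0.008 -0.068 0.068 -0.217; 0.038 -0.064 0.012 -0.102 0.102 -0.325; 0.05 -0.085 0.016 -0.136 0.137 -0.434; 0.063 -0.106 0.02 -0.17 0.17 -0.542; 0.075 -0.128 0.025 -0.205 0.205 -0.65; 0.088 -0.149 0.029 -0.239 0.239 -0.759; 0.1 -0.17 0.033 -0.273 0.273 -0.867; 0.113 -0.19 0.037 -0.307 0.308 -0.976; 0.126 -0.213 0.041 -0.341 0.342 -1.084")

```text
time_s: 3.32
tcp_pos: [0.5265, -0.0616, 0.2878]
ee_rot: [2.329, 1.526, 0.475]
wrist_force: [-0.2, -0.5, -0.9]
width: 1.001
```

Run:
```python
from h import *
print(arm.get_obs()['q'])
R=pose(.057,np.radians(35)); h=np.array([.642,.031,.169])
p=h+R[:,2]*(.005-.13);print(p)
t,r=rel(p,R); rows(t,r,6)
```

```text
[-0.25830311  0.14982034  1.99152464  0.06791493  0.54050931 -1.46824584]
[0.57041939 0.02691548 0.27139401]
full [ 0.0964 -0.005   0.0269] [-0.1341  0.1383 -0.4341] norms 0.10019451413497546 27.211451993867257
0.0161 -0.0008 0.0045 -0.0223 0.0230 -0.0724; 0.0321 -0.0017 0.0090 -0.0447 0.0461 -0.1447; 0.0482 -0.0025 0.0135 -0.0670 0.0691 -0.2171; 0.0643 -0.0034 0.0179 -0.0894 0.0922 -0.2894; 0.0803 -0.0042 0.0224 -0.1117 0.1152 -0.3618; 0.0964 -0.0050 0.0269 -0.1341 0.1383 -0.4341;
```

>>> arm_command(steps="0.016 -0.001 0.005 -0.022 0.023 -0.072; 0.032 -0.002 0.009 -0.045 0.046 -0.145; 0.048 -0.003 0.014 -0.067 0.069 -0.217; 0.064 -0.003 0.018 -0.089 0.092 -0.289; 0.08 -0.004 0.022 -0.112 0.115 -0.362; 0.096 -0.005 0.027 -0.134 0.138 -0.434; 0.096 -0.005 0.027 -0.134 0.138 -0.434; 0.096 -0.005 0.027 -0.134 0.138 -0.434")

```text
time_s: 3.98
tcp_pos: [0.5702, 0.0254, 0.271]
ee_rot: [1.834, 1.927, 0.607]
wrist_force: [-0.0, -0.1, 0.1]
width: 1.0
```

Run:
```python
from h import *
print(arm.get_obs()['q'])
R=pose(.057,np.radians(35)); h=np.array([.642,.031,.169])
p=h+R[:,2]*(.005-.13)
t,r=rel(p,R)
s=snap('wrist','w1')
for th in ['canister','canister_handle','rack_board']:
  print(th,[(round(float(d['confidence']),2),np.round(d['rect'],1).tolist()) for d in arm.cut_out('wrist',th)][:3])
# predicted handle corners
for psi in (.057,):
  c,sn=np.cos(psi),np.sin(psi)
  for a,b,z in [(-.028,.009,.18),(-.028,-.009,.18),(.028,-.009,.18),(.028,.009,.18),(-.028,.009,.158),(-.028,-.009,.158)]:
    print(a,b,z,proj(s,[.642+c*a-sn*b,.031+sn*a+c*b,z]))
```

```text
[-0.11505166  0.2095407   2.02767563  0.31293183  0.31827546 -2.00371739]
full [ 0.0015  0.0005 -0.0002] [-0.0035  0.0014 -0.0069] norms 0.001539557578511688 0.45286712179778493
canister [(0.65, [251.7, 152.8, 84.0, 120.3])]
canister_handle [(0.94, [252.5, 154.5, 82.2, 124.4])]
rack_board [(0.74, [347.2, 178.0, 327.8, 318.2])]
-0.028 0.009 0.18 [[261.54769928 178.10836707]]
-0.028 -0.009 0.18 [[241.63172952 178.2433433 ]]
0.028 -0.009 0.18 [[243.30151651 212.95300524]]
0.028 0.009 0.18 [[260.36062395 212.8447779 ]]
-0.028 0.009 0.158 [[260.94130468 160.58793915]]
-0.028 -0.009 0.158 [[242.01357858 160.72034948]]
```

View pics/w1.png

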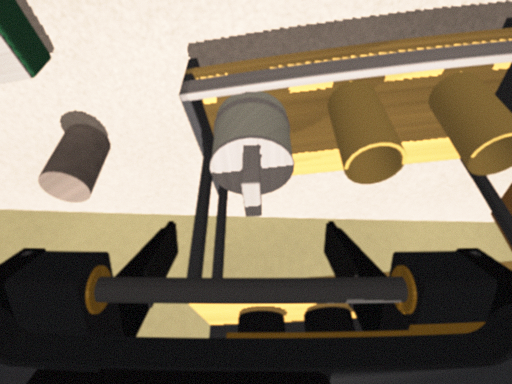

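Run:
```python
import cv2
a=cv2.imread('pics/w1.png')
cv2.imwrite('pics/w1c.png',cv2.resize(a[80:230,190:320],None,fx=4,fy=4,interpolation=2))
```

```text
(no output)
```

View pics/w1c.png

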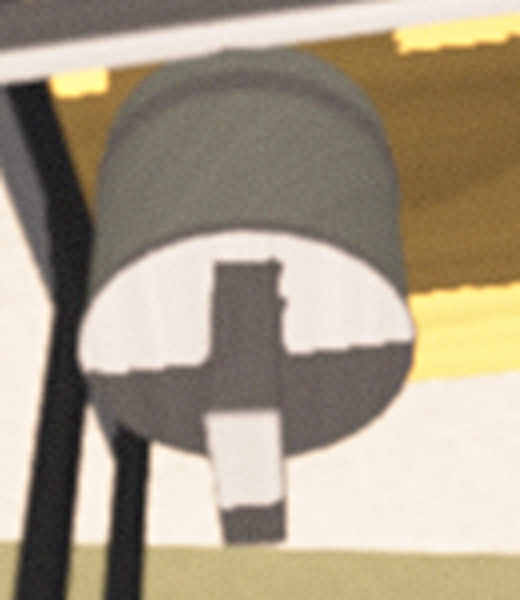

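Run:
```python
from h import *
np.set_printoptions(precision=4,suppress=True)
s=load('w1'); c=lambda p:np.array(p)/4+[190,80]-.4
L=[onz(s,c(p),.18) for p in [(205,412),(284,410),(286,541),(226,545)]]
f=(L[0]+L[1])/2;b=(L[2]+L[3])/2;v=b-f
print(L,f,b,(f+b)/2,np.linalg.norm(v),np.arctan2(v[1],v[0]))
print('lid extents', [onz(s,c(p),.138) for p in [(80,340),(413,335),(243,230),(243,456)]])
```

```text
[array([0.6207, 0.0199, 0.18  ]), array([0.6192, 0.038 , 0.18  ]), array([0.6732, 0.0427, 0.18  ]), array([0.6759, 0.0268, 0.18  ])] [0.6199 0.0289 0.18  ] [0.6745 0.0347 0.18  ] [0.6472 0.0318 0.18  ] 0.054901480187080715 0.10587639213339624
lid extents [array([ 0.6426, -0.0137,  0.138 ]), array([0.6365, 0.0746, 0.138 ]), array([0.6023, 0.0278, 0.138 ]), array([0.6909, 0.0322, 0.138 ])]
```

Run:
```python
from h import *
R=pose(.09,np.radians(35)); h=np.array([.6455,.0315,.169])
t,r=rel(h+R[:,2]*.005,R)
```

```text
full [0.0029 0.0033 0.1322] [-0.0022  0.0211 -0.0343] norms 0.1322996595650162 2.3145329776173993
```

>>> arm_command(steps="0.003 0.003 0.02 -0.002 0.021 -0.034; 0.003 0.003 0.04 -0.002 0.021 -0.034; 0.003 0.003 0.06 -0.002 0.021 -0.034; 0.003 0.003 0.08 -0.002 0.021 -0.034; 0.003 0.003 0.095 -0.002 0.021 -0.034; 0.003 0.003 0.11 -0.002 0.021 -0.034; 0.003 0.003 0.12 -0.002 0.021 -0.034; 0.003 0.003 0.128 -0.002 0.021 -0.034; 0.003 0.003 0.132 -0.002 0.021 -0.034; 0.003 0.003 0.132 -0.002 0.021 -0.034")

```text
time_s: 5.02
tcp_pos: [0.6482, 0.032, 0.1639]
ee_rot: [1.797, 1.966, 0.619]
wrist_force: [-0.3, -1.2, 0.0]
width: 1.001
```

Run:
```python
from h import *
print(arm.get_obs()['q'],arm.get_obs()['wrist_force'])
R=pose(.09,np.radians(35)); h=np.array([.6455,.0315,.169])
t,r=rel(h+R[:,2]*.005,R)
a=snap('wrist','w2')['image'];b=snap('top','t2')['image']
cv2.imwrite('pics/t2c.png',cv2.resize(b[90:250,110:290],None,fx=4,fy=3.7,interpolation=2)[:,:,::-1])
```

```text
[-0.09460493  0.47362814  1.97443964  0.85681271  0.14015005 -2.5745491 ] [-0.32443061 -1.15174936  0.00921986]
full [-0.0003  0.0007 -0.0008] [-0.0014 -0.0005 -0.0001] norms 0.0010830930409421982 0.08363267232173599
```

View pics/w2.png

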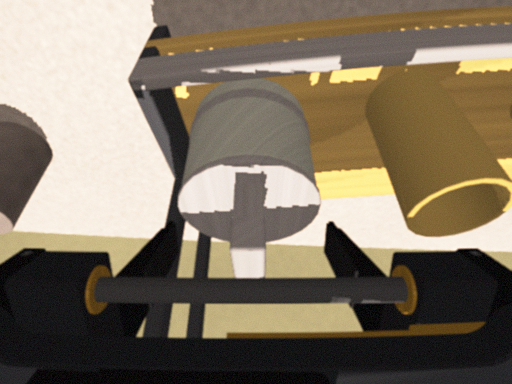

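View pics/t2c.png

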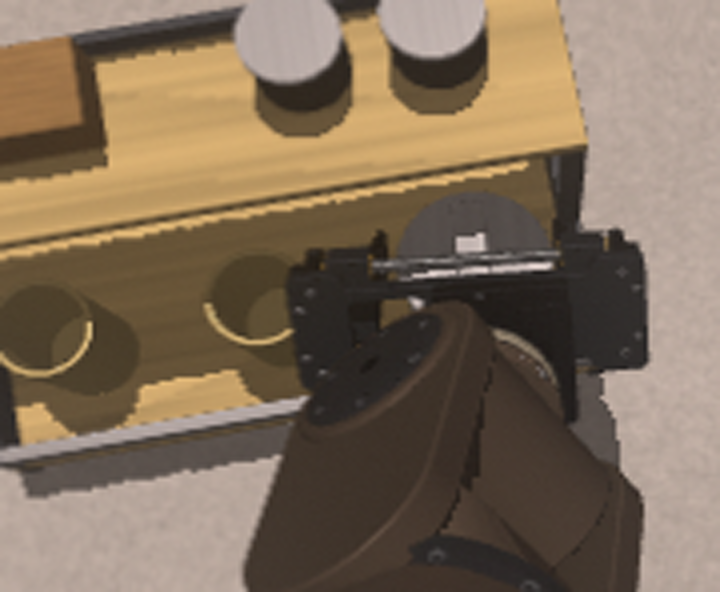

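```bash
cat > kin.py <<'E'
from h import *
from scipy.optimize import least_squares
S=[([-1.256,.492,1.559,0,1.092,-.106],[.255,-.57,.228],[-2.636,1.708,.001]),
([-7.30817040e-01,2.11319107e-01,1.71592284,0,1.21399226,-7.87039830e-01],[.41131,-.28020,.32877],[3.1401,.0883,.0004]),
([-0.25830311,0.14982034,1.99152464,0.06791493,0.54050931,-1.46824584],[.5265,-.0616,.2878],[2.329,1.526,.475]),
([-0.11505166,0.2095407,2.02767563,0.31293183,0.31827546,-2.00371739],[.5702,.0254,.271],[1.834,1.927,.607]),
([-0.09460493,0.47362814,1.97443964,0.85681271,0.14015005,-2.5745491],[.6482,.032,.1639],[1.797,1.966,.619])]
Rz=lambda a:Ro.from_euler('z',a).as_matrix()
Ry=lambda a:Ro.from_euler('y',a).as_matrix()
def fk(q,P):
    a0,d,h,L1,e,L2,Lt=P
    A=Rz(q[0]);B=Ry(q[1]);C=Ry(q[1]+q[2]);D=C@Rz(q[3])@Ry(q[4])
    p=A@(np.array([a0,d,h])+B@[0,0,L1]+C@[e,0,L2]+D@[0,0,Lt])
    return p,A@D@Rz(q[5]+np.pi)
def ft():
    f=lambda P:np.concatenate([fk(q,P)[0]-p for q,p,_ in S])
    s=least_squares(f,[0,.06,.4,.4,0,.4,.2]);return s.x,np.abs(s.fun).max()
P,err=ft()
LO=np.array([-3.1,-.84,.05,-1.13,.06,-2.69]);HI=np.array([3.1,2.19,2.79,4.28,2.93,2.69])
def ik(p,R,q0):
    def f(q):
        a,b=fk(q,P);return np.r_[(a-p)*5,Ro.from_matrix(b.T@R).as_rotvec()]
    s=least_squares(f,np.clip(q0,LO+.01,HI-.01),bounds=(LO,HI));return s.x,np.abs(s.fun).max()
E
python3 - <<'E'
from kin import *
np.set_printoptions(precision=3,suppress=True)
print(P,err)
for q,p,r in S: print(Ro.from_matrix(fk(q,P)[1].T@Ro.from_rotvec(r).as_matrix()).as_rotvec())
E
```

```text
[0.001 0.066 0.197 0.585 0.042 0.41  0.257] 0.00012917700198644688
[ 0.     0.001 -0.   ]
[-0. -0. -0.]
[-0.  0. -0.]
[-0.  0.  0.]
[0. 0. 0.]
```

Run:
```python
from kin import *
np.set_printoptions(precision=2,suppress=True)
g=np.array([.6455,.0315,.169]);rx=np.array([.9805,.1967,0])
mx=np.array([.5235,-.3125,0])
for th in (30,33,36):
  for fl,pf in ((0,-59.5),(1,30.5),(0,30.5),(1,-59.5)):
    q0=np.array(S[4][0]); 
    if fl: q0=q0+[0,0,0,0,0,np.pi]
    print(th,fl,pf)
    for nm,h,psi in [('g',g,.09),('lift',g+[0,0,.055],.09),('out',g+[0,0,.055]-.15*rx,.09),('mid',np.array([.5,-.14,.24]),(.09+np.radians(pf))/2),('over',mx+[0,0,.27],np.radians(pf)),('seat',mx+[0,0,.197],np.radians(pf)),('-20',mx+[0,0,.197],np.radians(pf-15)),('+20',mx+[0,0,.197],np.radians(pf+15))]:
        R=pose(psi,np.radians(th))@Rz(np.pi*fl)
        best=min((ik(h+R[:,2]*.005,R,q0+d) for d in ([0]*6,[0,0,0,.5,.3,-.5],[0,0,0,-.5,.3,.5],[0,0,0,-1.5,.3,1.5])),key=lambda s:s[1])
        q0=best[0];print('  ',nm,best[0],'%.4f'%best[1])
```

```text
30 0 -59.5
   g [-0.09  0.47  1.92  0.37  0.25 -2.09] 0.0000
   lift [-0.09  0.4   1.86  0.25  0.37 -1.95] 0.0000
   out [-0.2   0.2   2.19  0.53  0.29 -2.34] 0.0000
   mid [-0.38  0.21  2.12 -0.17  0.3  -1.33] 0.0000
   over [-0.55  0.31  1.85 -0.46  0.55 -0.74] 0.0000
   seat [-0.55  0.41  1.93 -0.65  0.4  -0.53] 0.0000
   -20 [-0.5   0.44  1.88 -0.74  0.57 -0.19] 0.0000
   +20 [-0.61  0.39  1.97 -0.31  0.27 -1.13] 0.0000
30 1 30.5
   g [-0.09  0.47  1.92  0.37  0.25  1.05] 0.0000
   lift [-0.09  0.4   1.86  0.25  0.37  1.19] 0.0000
   out [-0.2   0.2   2.19  0.53  0.29  0.8 ] 0.0000
   mid [-0.6   0.24  2.07  0.74  0.63  0.1 ] 0.0000
   over [-0.86  0.4   1.72  0.62  1.02 -0.14] 0.0000
   seat [-0.86  0.48  1.8   0.69  0.88 -0.27] 0.0000
   -20 [-0.84  0.45  1.87  0.74  0.72 -0.08] 0.0000
   +20 [-0.86  0.52  1.72  0.62  1.04 -0.44] 0.0000
30 0 30.5
   g [-0.09  0.47  1.92  0.37  0.25 -2.09] 0.0000
   lift [-0.09  0.4   1.86  0.25  0.37 -1.95] 0.0000
   out [-0.2   0.2   2.19  0.53  0.29 -2.34] 0.0000
   mid [-0.52  0.23  2.02  0.48  0.62 -2.69] 0.1049
   over [-0.7   0.37  1.66  
[... 3329 characters left out ...]
69] 0.0240
   mid [-0.51  0.22  2.04  0.52  0.56 -2.69] 0.1718
   over [-0.71  0.37  1.67  0.32  0.93 -2.69] 0.3093
   seat [-0.69  0.44  1.76  0.28  0.76 -2.69] 0.3624
   -20 [-0.72  0.42  1.82  0.41  0.65 -2.69] 0.2592
   +20 [-0.64  0.46  1.71  0.15  0.83 -2.69] 0.4676
36 1 -59.5
   g [-0.1   0.47  1.98  1.04  0.13  0.38] 0.0000
   lift [-0.1   0.39  1.93  0.5   0.23  0.93] 0.0000
   out [-0.22  0.2   2.25  1.12  0.2   0.2 ] 0.0000
   mid [-0.37  0.2   2.18 -0.42  0.15  2.07] 0.0000
   over [-0.53  0.31  1.91 -0.7   0.46  2.65] 0.0000
   seat [-0.56  0.4   1.96 -0.75  0.34  2.69] 0.0606
   -20 [-0.55  0.42  1.87 -0.57  0.52  2.69] 0.1535
   +20 [-0.6   0.39  2.03 -0.8   0.14  2.51] 0.0000
```

Run:
```python
from h import *
R=pose(.09,np.radians(31)); h=np.array([.6455,.0315,.169])
t,r=rel(h+R[:,2]*.005,R)
```

```text
full [-0.0004 -0.      0.    ] [ 0.0694 -0.0004  0.0005] norms 0.00041645832996033545 3.9784031038649372
```

>>> arm_command(steps="0 0 0 0.035 0 0; 0 0 0 0.069 0 0; 0 0 0 0.069 0 0")

```text
time_s: 5.37
tcp_pos: [0.6483, 0.0319, 0.1656]
ee_rot: [1.836, 2.01, 0.556]
wrist_force: [-0.9, 0.1, 0.3]
width: 0.999
```

>>> arm_command(steps="0 0 0 0 0 0; 0 0 0 0 0 0; 0 0 0 0 0 0; 0 0 0 0 0 0; 0 0 0 0 0 0; 0 0 0 0 0 0; 0 0 0 0 0 0; 0 0 0 0 0 0; 0 0 0 0 0 0; 0 0 0 0 0 0", claw=0)

```text
time_s: 6.2
tcp_pos: [0.648, 0.0325, 0.1645]
ee_rot: [1.835, 2.011, 0.558]
wrist_force: [-0.7, 0.5, 0.2]
width: 0.356
```

Run:
```python
from h import *
o=arm.get_obs();print(o['q'],o['wrist_force'],o['torque'],o['width'])
R0=Ro.from_rotvec(o['ee_rot']).as_matrix();print(R0, R0.T@[0,0,.055])
a=snap('wrist','w3')
```

```text
[-0.0884629   0.47367676  1.93123239  0.43077432  0.22211224 -2.14689319] [-0.67777063  0.54777294  0.17212331] [0.10843087 0.15867635 0.02296688] 0.3557982285667594
[[-9.12563677e-02  8.53396282e-01  5.13212491e-01]
 [ 9.95827405e-01  7.83246834e-02  4.68297220e-02]
 [-2.32895293e-04  5.15344574e-01 -8.56983031e-01]] [-1.28092411e-05  2.83439516e-02 -4.71340667e-02]
```

View pics/w3.png

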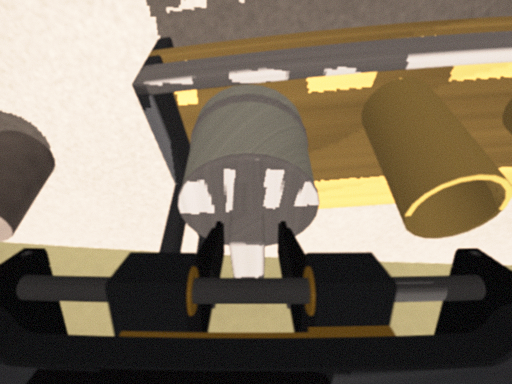

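Still closing (0.356); the bar sits between the fingers at col ~248, rows 235–275. Keep closing.

>>> arm_command(steps="0 0 0 0 0 0; 0 0 0 0 0 0; 0 0 0 0 0 0; 0 0 0 0 0 0; 0 0 0 0 0 0; 0 0 0 0 0 0; 0 0 0 0 0 0")

```text
time_s: 6.83
tcp_pos: [0.648, 0.0325, 0.1644]
ee_rot: [1.835, 2.011, 0.558]
wrist_force: [-0.6, 0.6, -1.0]
width: 0.187
```

>>> arm_command(steps="0 0.003 -0.004 0 0 0; 0 0.005 -0.009 0 0 0; 0 0.009 -0.015 0 0 0; 0 0.013 -0.021 0 0 0; 0 0.017 -0.028 0 0 0; 0 0.021 -0.034 0 0 0; 0 0.025 -0.041 0 0 0; 0 0.027 -0.045 0 0 0; 0 0.028 -0.047 0 0 0; 0 0.028 -0.047 0 0 0")

```text
time_s: 7.67
tcp_pos: [0.6479, 0.0325, 0.2199]
ee_rot: [1.834, 2.011, 0.559]
wrist_force: [0.4, -0.0, -5.8]
width: 0.186
```

Run:
```python
from h import *
o=arm.get_obs();print(o['q'],o['wrist_force'],o['torque'],o['width'],o['tcp_pos'])
a=snap('wrist','w4')
b=snap('scene','s4')['image']
cv2.imwrite('pics/s4c.png',cv2.resize(b[80:280,200:420],None,fx=3.5,fy=3,interpolation=2)[:,:,::-1])
R0=Ro.from_rotvec(o['ee_rot']).as_matrix();print(R0.T@[-.9805*.15,-.1967*.15,0])
```

```text
[-0.08848903  0.39355948  1.87756601  0.27388375  0.34733037 -1.98381656] [ 3.71681812e-01 -5.69880663e-03 -5.84296566e+00] [ 0.05209873  0.57401945 -0.02432608] 0.1863906013023956 [0.6478578  0.03251434 0.2199301 ]
[-0.01594944 -0.12776242 -0.07696739]
```

View pics/w4.png

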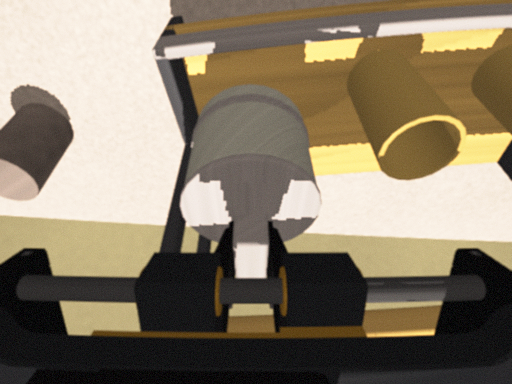

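View pics/s4c.png

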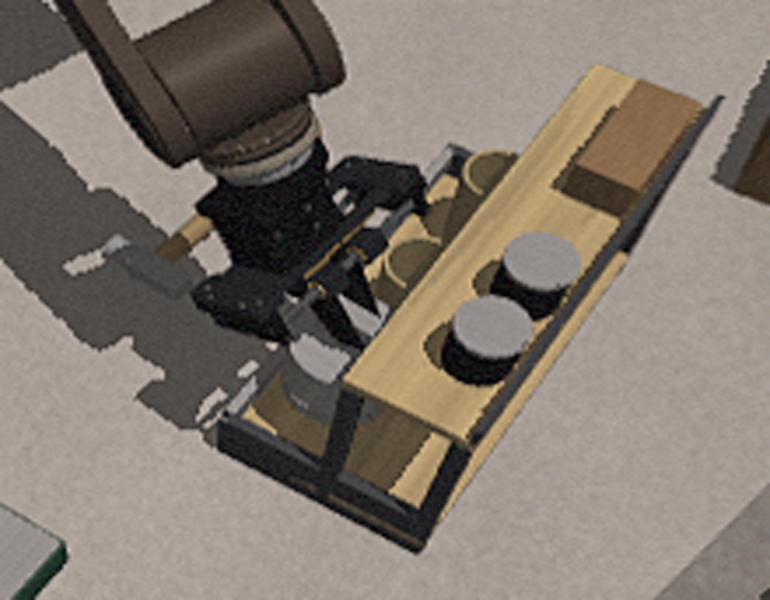

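>>> arm_command(steps="-0.001 -0.009 -0.005 0 0 0; -0.003 -0.022 -0.013 0 0 0; -0.005 -0.037 -0.022 0 0 0; -0.007 -0.053 -0.032 0 0 0; -0.009 -0.07 -0.042 0 0 0; -0.011 -0.087 -0.052 0 0 0; -0.013 -0.104 -0.063 0 0 0; -0.015 -0.118 -0.071 0 0 0; -0.016 -0.128 -0.077 0 0 0; -0.016 -0.128 -0.077 0 0 0")

```text
time_s: 8.6
tcp_pos: [0.4978, 0.0029, 0.2188]
ee_rot: [1.837, 2.012, 0.557]
wrist_force: [-0.8, 0.5, -5.7]
width: 0.188
```

Run:
```python
from kin import *
np.set_printoptions(precision=3,suppress=True)
o=arm.get_obs();print(o['q'],o['wrist_force'],o['width'],o['tcp_pos'])
R0=Ro.from_rotvec(o['ee_rot']).as_matrix();z=R0[:,2];th=np.arccos(-z[2]);psi=np.arctan2(z[1],z[0]);print(np.degrees(th),psi)
# waypoints: handle point
h0=o['tcp_pos']-z*.005
N=30;hf=np.array([.5235,-.3125,.285]);pf=np.radians(-59.5)
q=o['q']
for i in range(1,N+1):
    f=i/N;f=3*f*f-2*f**3
    h=h0+(hf-h0)*f;h[2]=h0[2]+(hf[2]-h0[2])*min(1,f*2)
    R=pose(psi+(pf-psi)*f,th);p=h+R[:,2]*.005
    q2,e=ik(p,R,q)
    if i%5==0: print(i,q2,'%.4f'%e,'maxspd',np.abs(q2-q).max()*12)
    q=q2
    if i<=10:print(' '.join('%.3f'%v for v in np.r_[R0.T@(p-o['tcp_pos']),Ro.from_matrix(R0.T@R).as_rotvec()]),end='; ')
```

```text
[-0.206  0.196  2.204  0.607  0.267 -2.418] [-0.817  0.536 -5.663] 0.1875256323616724 [0.498 0.003 0.219]
30.93070022265583 0.09115307370155133
-0.001 0.000 -0.000 -0.000 -0.002 0.003; -0.004 0.001 -0.001 -0.000 -0.007 0.012; -0.009 0.002 -0.003 -0.000 -0.016 0.027; -0.016 0.003 -0.005 -0.000 -0.028 0.047; 5 [-0.239  0.182  2.188  0.48   0.275 -2.247] 0.0000 maxspd 0.7021387884158106
-0.024 0.005 -0.008 -0.000 -0.043 0.072; -0.033 0.007 -0.011 -0.000 -0.060 0.101; -0.044 0.009 -0.015 -0.000 -0.080 0.133; -0.056 0.011 -0.019 -0.000 -0.102 0.170; -0.069 0.014 -0.023 -0.000 -0.125 0.209; 10 [-0.315  0.159  2.133  0.188  0.317 -1.847] 0.0000 maxspd 1.0609192082159602
-0.083 0.016 -0.028 -0.000 -0.151 0.251; 15 [-0.402  0.155  2.037 -0.092  0.412 -1.424] 0.0000 maxspd 0.9369289535458423
20 [-0.476  0.214  1.958 -0.31   0.465 -1.059] 0.0000 maxspd 0.7793117186440073
25 [-0.527  0.271  1.877 -0.431  0.536 -0.821] 0.0000 maxspd 0.42474488515391284
30 [-0.546  0.296  1.839 -0.467  0.571 -0.738] 0.0000 maxspd 0.04198041265276187
```

>>> arm_command(steps="-0.001 0 0 0 -0.002 0.003; -0.004 0.001 -0.001 0 -0.007 0.012; -0.009 0.002 -0.003 0 -0.016 0.027; -0.016 0.003 -0.005 0 -0.028 0.047; -0.024 0.005 -0.008 0 -0.043 0.072; -0.033 0.007 -0.011 0 -0.06 0.101; -0.044 0.009 -0.015 0 -0.08 0.133; -0.056 0.011 -0.019 0 -0.102 0.17; -0.069 0.014 -0.023 0 -0.125 0.209; -0.083 0.016 -0.028 0 -0.151 0.251")

```text
time_s: 9.43
tcp_pos: [0.508, -0.0805, 0.2517]
ee_rot: [2.08, 1.694, 0.47]
wrist_force: [0.3, 0.6, -5.3]
width: 0.189
```

```bash
cat > tr.py <<'E'
from kin import *
np.set_printoptions(precision=3,suppress=True)
def go(hf,pfdeg,th,n,prof=None):
    o=arm.get_obs();print(o['q'],o['wrist_force'],o['width'],o['tcp_pos'])
    R0=Ro.from_rotvec(o['ee_rot']).as_matrix();z=R0[:,2];th0=np.arccos(-z[2]);psi=np.arctan2(z[1],z[0]);print(np.degrees(th0),np.degrees(psi))
    h0=o['tcp_pos']-z*.005;pf=np.radians(pfdeg);hf=np.array(hf);th=np.radians(th)
    for i in range(1,n+1):
        f=prof(i/n) if prof else i/n
        h=h0+(hf-h0)*f;R=pose(psi+(pf-psi)*f,th0+(th-th0)*f);p=h+R[:,2]*.005
        print(' '.join('%.4f'%v for v in np.r_[R0.T@(p-o['tcp_pos']),Ro.from_matrix(R0.T@R).as_rotvec()]),end='; ')
    print()
E
python3 - <<'E'
from tr import *
go([.5235,-.3125,.285],-59.5,30.93,20,lambda f:1-(1-f)**1.6)
E
```

```text
[-0.314  0.163  2.127  0.181  0.318 -1.838] [ 0.261  0.645 -5.32 ] 0.1893534326063998 [ 0.508 -0.081  0.252]
31.023602192559498 -11.727979220345377
-0.0178 0.0055 0.0007 0.0001 -0.0339 0.0570; -0.0351 0.0109 0.0013 0.0003 -0.0667 0.1116; -0.0518 0.0161 0.0019 0.0004 -0.0984 0.1643; -0.0679 0.0211 0.0025 0.0005 -0.1290 0.2153; -0.0834 0.0259 0.0031 0.0007 -0.1584 0.2644; -0.0983 0.0305 0.0036 0.0008 -0.1868 0.3115; -0.1126 0.0349 0.0042 0.0009 -0.2139 0.3567; -0.1263 0.0391 0.0046 0.0010 -0.2398 0.3998; -0.1392 0.0431 0.0051 0.0011 -0.2644 0.4408; -0.1515 0.0468 0.0055 0.0012 -0.2877 0.4797; -0.1631 0.0504 0.0059 0.0013 -0.3097 0.5163; -0.1739 0.0537 0.0063 0.0013 -0.3302 0.5505; -0.1839 0.0568 0.0067 0.0014 -0.3492 0.5823; -0.1931 0.0596 0.0070 0.0015 -0.3667 0.6114; -0.2014 0.0622 0.0073 0.0015 -0.3825 0.6377; -0.2088 0.0644 0.0075 0.0016 -0.3965 0.6611; -0.2151 0.0664 0.0078 0.0016 -0.4086 0.6812; -0.2203 0.0679 0.0079 0.0017 -0.4184 0.6976; -0.2241 0.0691 0.0081 0.0017 -0.4256 0.7096; -0.2259 0.0697 0.0081 0.0017 -0.4292 0.7156;
```

>>> arm_command(steps="-0.018 0.006 0.001 0 -0.034 0.057; -0.035 0.011 0.001 0 -0.067 0.112; -0.052 0.016 0.002 0 -0.098 0.164; -0.068 0.021 0.002 0 -0.129 0.215; -0.083 0.026 0.003 0 -0.158 0.264; -0.098 0.03 0.004 0 -0.187 0.312; -0.113 0.035 0.004 0 -0.214 0.357; -0.126 0.039 0.005 0 -0.24 0.4; -0.139 0.043 0.005 0 -0.264 0.441; -0.15 0.047 0.005 0 -0.288 0.48")

```text
time_s: 10.27
tcp_pos: [0.5199, -0.2364, 0.2714]
ee_rot: [2.418, 1.031, 0.287]
wrist_force: [0.2, -0.2, -4.7]
width: 0.188
```

Run:
```python
from tr import *
go([.5235,-.3125,.285],-59.5,31,9,lambda f:1-(1-f)**1.7)
```

```text
[-0.476  0.232  1.964 -0.346  0.446 -1.007] [ 0.206 -0.249 -4.703] 0.1884161628346739 [ 0.52  -0.236  0.271]
31.040717768732492 -43.76782541832817
-0.0096 0.0099 0.0040 0.0001 -0.0257 0.0419; -0.0185 0.0189 0.0076 0.0002 -0.0492 0.0810; -0.0265 0.0270 0.0109 0.0003 -0.0705 0.1164; -0.0336 0.0343 0.0138 0.0004 -0.0894 0.1478; -0.0397 0.0406 0.0163 0.0005 -0.1059 0.1752; -0.0449 0.0459 0.0185 0.0005 -0.1197 0.1981; -0.0490 0.0501 0.0201 0.0006 -0.1305 0.2162; -0.0518 0.0530 0.0213 0.0006 -0.1381 0.2289; -0.0531 0.0543 0.0218 0.0006 -0.1415 0.2345;
```

>>> arm_command(steps="-0.009 0.01 0.004 0 -0.026 0.042; -0.018 0.019 0.008 0 -0.049 0.081; -0.026 0.027 0.011 0 -0.07 0.116; -0.034 0.034 0.014 0 -0.089 0.148; -0.04 0.041 0.016 0 -0.106 0.175; -0.045 0.046 0.019 0 -0.12 0.198; -0.049 0.05 0.02 0 -0.131 0.216; -0.052 0.053 0.021 0 -0.138 0.229; -0.053 0.054 0.022 0 -0.142 0.235; -0.053 0.054 0.022 0 -0.142 0.235")

```text
time_s: 11.1
tcp_pos: [0.5247, -0.3136, 0.2803]
ee_rot: [2.52, 0.69, 0.191]
wrist_force: [-0.1, 0.3, -5.2]
width: 0.186
```

Run:
```python
from tr import *
go([.5235,-.3125,.285],-59.5,31,1)
for n in ('scene','top','wrist'): 
    b=snap(n,n[0]+'5')['image']
    cr={'scene':(200,330,100,280),'top':(150,290,280,440),'wrist':(0,384,0,512)}[n]
    b=b[cr[0]:cr[1],cr[2]:cr[3]];k=min(780/b.shape[1],580/b.shape[0]);cv2.imwrite('pics/%s5c.png'%n[0],cv2.resize(b,None,fx=k,fy=k,interpolation=2)[:,:,::-1]);print(n,k)
```

```text
[-0.544  0.295  1.842 -0.47   0.568 -0.735] [-0.059  0.285 -5.154] 0.18638130360683616 [ 0.525 -0.314  0.28 ]
31.019507724170555 -59.393922317766595
-0.0005 0.0011 0.0002 0.0003 -0.0010 0.0020; 
scene 4.333333333333333
top 4.142857142857143
wrist 1.5104166666666667
```

View pics/s5c.png

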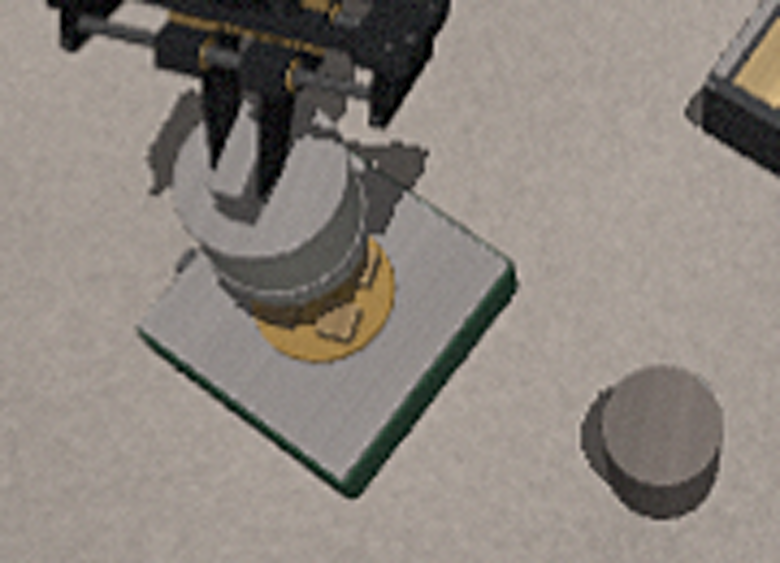

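View pics/t5c.png

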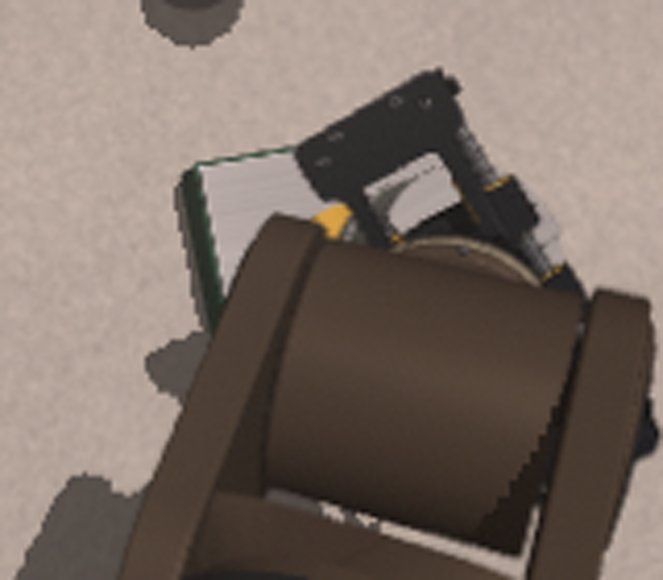

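View pics/w5c.png

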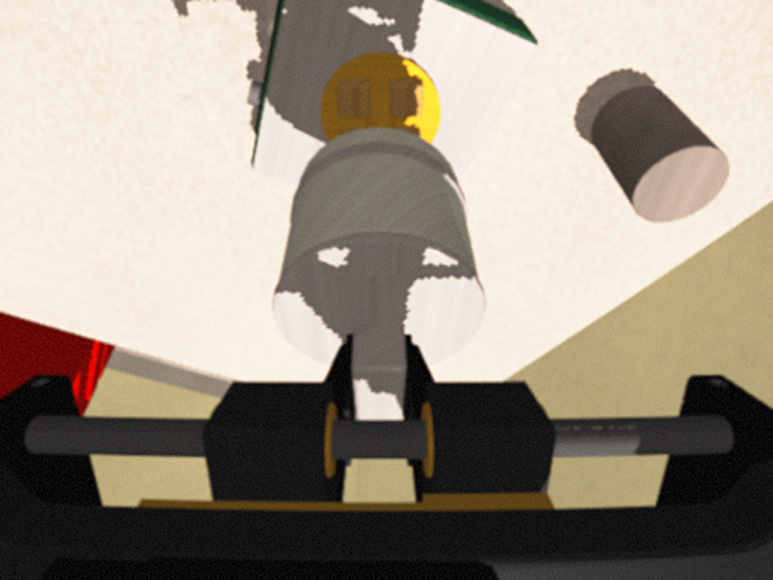

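Run:
```python
from h import *
o=arm.get_obs();R0=Ro.from_rotvec(o['ee_rot']).as_matrix();g=o['tcp_pos']-R0[:,2]*.005;print(g)
for n in 'sw':
    s=load(n+'5');im=s['image'][:,:,::-1].copy();k=4 if n=='s' else 3
    im=cv2.resize(im,None,fx=k,fy=k,interpolation=cv2.INTER_CUBIC)
    a=np.linspace(0,2*np.pi,60)
    def dr(X,c,cl=True): 
        q=(proj(s,X)+.5)*k-.5;cv2.polylines(im,[np.round(q).astype(int)],cl,c,1)
    ca=g-[0,0,.129]
    for z in (.098,.012): dr([ca+[.046*np.cos(t),.046*np.sin(t),z] for t in a],(0,0,255))
    for cen,yaw,c in [((.5235,-.3125),-59.5,(255,0,0))]:
        y=np.radians(yaw);M=np.array([[np.cos(y),-np.sin(y)],[np.sin(y),np.cos(y)]])
        for sx in (1,-1):
            for sy in (1,-1):
                dr([np.r_[np.array(cen)+M@[sx*.018+i*.011,sy*.018+j*.011],.08] for i,j in((1,1),(1,-1),(-1,-1),(-1,1))],c)
    if n=='s': im=im[200*k:330*k,110*k:280*k]
    else: im=im[0:230*k,130*k:370*k]
    cv2.imwrite('pics/ov_%s.png'%n,im);print(im.shape)
```

```text
[ 0.52313282 -0.31094062  0.28468866]
(520, 680, 3)
(690, 720, 3)
```

View pics/ov_s.png

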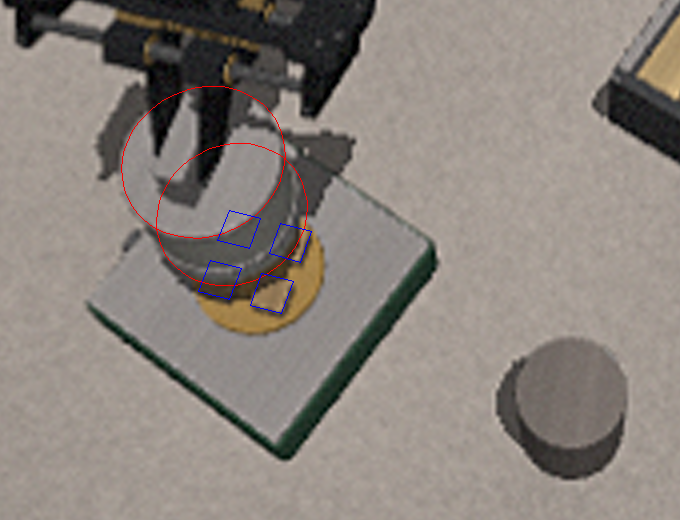

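View pics/ov_w.png

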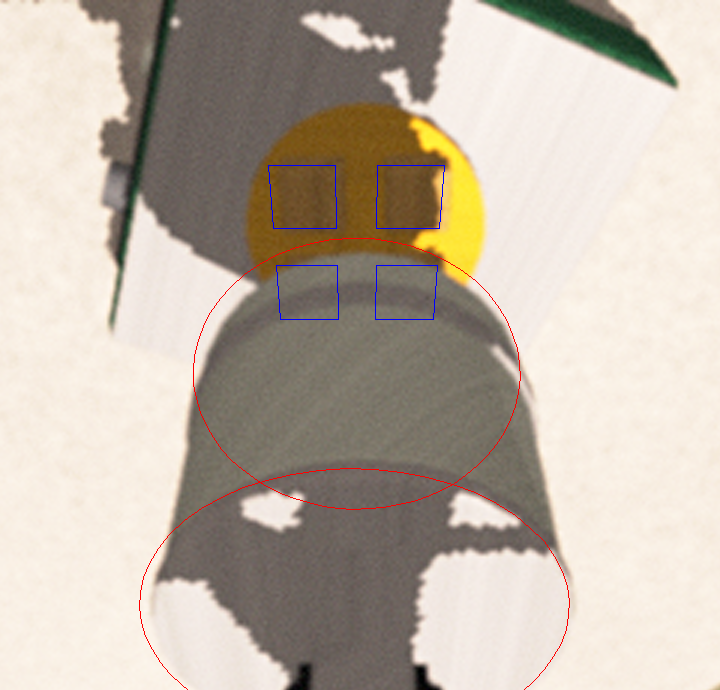

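Run:
```python
from h import *
o=arm.get_obs();R0=Ro.from_rotvec(o['ee_rot']).as_matrix();g=o['tcp_pos']-R0[:,2]*.005
k=9
s=load('s5');im=cv2.resize(s['image'][215:275,130:205,::-1].copy(),None,fx=k,fy=k,interpolation=cv2.INTER_CUBIC)
im2=im.copy();a=np.linspace(0,2*np.pi,60)
ca=g-[0,0,.129]
y=np.radians(-59.5)
def dr(X,c):
    q=(proj(s,X)-[130,215]+.5)*k-.5;cv2.polylines(im2,[np.round(q).astype(int)],True,c,1)
for z in (.098,.012): dr([ca+[.046*np.cos(t),.046*np.sin(t),z] for t in a],(0,0,255))
for z in (.118,.14): dr([ca+[u*np.cos(y)-v*np.sin(y),u*np.sin(y)+v*np.cos(y),z] for u,v in((.028,.009),(.028,-.009),(-.028,-.009),(-.028,.009))],(0,255,0))
cv2.imwrite('pics/z1.png',im);cv2.imwrite('pics/z2.png',im2);print(im.shape)
```

```text
(540, 675, 3)
```

View pics/z2.png

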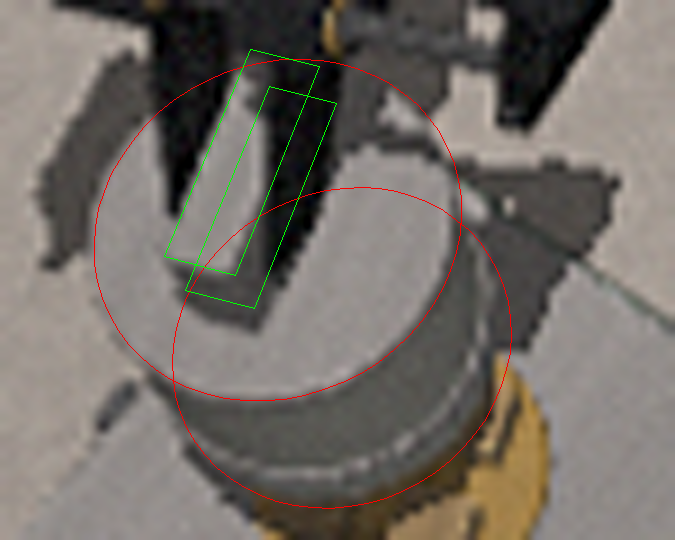

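View pics/z1.png

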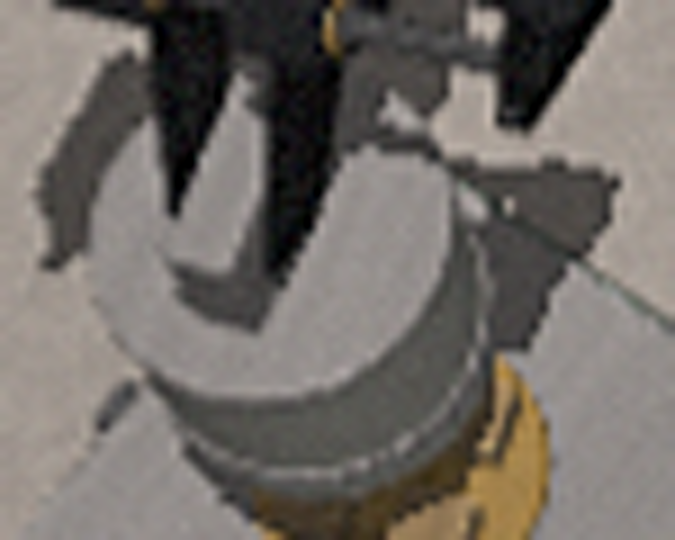

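Run:
```python
from tr import *
go([.524,-.312,.212],-59.8,31,10,lambda f:f*(1.6-.6*f))
```

```text
[-0.543  0.294  1.843 -0.47   0.568 -0.736] [ 0.105  0.899 -5.195] 0.1859289913182032 [ 0.524 -0.313  0.28 ]
31.012886893318665 -59.347549610199046
0.0000 -0.0056 0.0097 0.0000 -0.0006 0.0015; 0.0001 -0.0107 0.0186 0.0001 -0.0012 0.0025; 0.0001 -0.0155 0.0268 0.0001 -0.0017 0.0034; 0.0001 -0.0197 0.0343 0.0001 -0.0022 0.0042; 0.0001 -0.0236 0.0409 0.0001 -0.0026 0.0049; 0.0002 -0.0270 0.0469 0.0002 -0.0030 0.0055; 0.0002 -0.0300 0.0520 0.0002 -0.0034 0.0061; 0.0002 -0.0325 0.0564 0.0002 -0.0036 0.0065; 0.0002 -0.0346 0.0601 0.0002 -0.0039 0.0069; 0.0002 -0.0363 0.0630 0.0002 -0.0041 0.0072;
```

>>> arm_command(steps="0 -0.006 0.01 0 -0.001 0.002; 0 -0.011 0.019 0 -0.001 0.003; 0 -0.015 0.027 0 -0.002 0.003; 0 -0.02 0.034 0 -0.002 0.004; 0 -0.024 0.041 0 -0.003 0.005; 0 -0.027 0.047 0 -0.003 0.006; 0 -0.03 0.052 0 -0.003 0.006; 0 -0.033 0.056 0 -0.004 0.006; 0 -0.035 0.06 0 -0.004 0.007; 0 -0.036 0.063 0 -0.004 0.007")

```text
time_s: 12.08
tcp_pos: [0.5253, -0.3148, 0.2075]
ee_rot: [2.522, 0.68, 0.189]
wrist_force: [0.1, 0.2, -4.7]
width: 0.188
```

Run:
```python
from tr import *
go([.524,-.312,.196],-59.8,31,6)
print(arm.get_obs()['torque'])
```

```text
[-0.543  0.391  1.927 -0.655  0.418 -0.52 ] [ 0.135  0.169 -4.661] 0.18764536441570112 [ 0.525 -0.315  0.208]
31.018069175131313 -59.816596745892625
0.0000 -0.0014 0.0022 0.0001 0.0000 0.0002; 0.0001 -0.0029 0.0044 0.0001 0.0000 0.0001; 0.0001 -0.0043 0.0066 0.0002 0.0001 0.0001; 0.0002 -0.0057 0.0088 0.0002 0.0001 0.0001; 0.0002 -0.0072 0.0111 0.0003 0.0001 0.0000; 0.0003 -0.0086 0.0133 0.0003 0.0001 -0.0000; 
[0.639 0.208 0.034]
```

>>> arm_command(steps="0 -0.001 0.002 0 0 0; 0 -0.002 0.004 0 0 0; 0 -0.003 0.0055 0 0 0; 0 -0.0035 0.006 0 0 0; 0 -0.0035 0.006 0 0 0")

```text
time_s: 12.5
tcp_pos: [0.5253, -0.3149, 0.2009]
ee_rot: [2.522, 0.68, 0.189]
wrist_force: [-0.1, -0.3, -5.4]
width: 0.19
```

Run:
```python
from tr import *
go([.524,-.312,.196],-59.8,31,5)
print(arm.get_obs()['torque'])
```

```text
[-0.543  0.4    1.934 -0.678  0.405 -0.495] [-0.051 -0.251 -5.365] 0.19001165950613216 [ 0.525 -0.315  0.201]
31.0201350055112 -59.8167449247389
0.0001 -0.0011 0.0015 0.0001 0.0000 0.0000; 0.0001 -0.0021 0.0030 0.0001 0.0001 -0.0000; 0.0002 -0.0032 0.0046 0.0002 0.0001 -0.0001; 0.0002 -0.0042 0.0061 0.0003 0.0001 -0.0001; 0.0003 -0.0053 0.0076 0.0004 0.0002 -0.0002; 
[0.712 0.179 0.066]
```

>>> arm_command(steps="0 -0.001 0.0015 0 0 0; 0 -0.002 0.003 0 0 0; 0 -0.003 0.0045 0 0 0; 0 -0.004 0.006 0 0 0; 0 -0.004 0.006 0 0 0")

```text
time_s: 12.92
tcp_pos: [0.5252, -0.3146, 0.1934]
ee_rot: [2.523, 0.68, 0.189]
wrist_force: [0.3, 1.0, -4.7]
width: 0.187
```

Run:
```python
from tr import *
go([.524,-.312,.196],-59.8,31,2)
print(arm.get_obs()['torque'])
```

```text
[-0.543  0.411  1.942 -0.707  0.391 -0.464] [ 0.327  0.969 -4.744] 0.18702051772714992 [ 0.525 -0.315  0.193]
31.008958924396577 -59.818370140025394
0.0001 -0.0006 0.0007 0.0001 0.0001 0.0000; 0.0003 -0.0011 0.0014 0.0002 0.0002 -0.0001; 
[0.646 0.106 0.074]
```

>>> arm_command(steps="0 -0.0005 0.001 0 0 0; 0 -0.001 0.0015 0 0 0; 0 -0.001 0.002 0 0 0; 0 -0.001 0.002 0 0 0")

```text
time_s: 13.25
tcp_pos: [0.5255, -0.315, 0.1924]
ee_rot: [2.521, 0.68, 0.19]
wrist_force: [-2.2, -0.4, 3.3]
width: 0.189
```

Run:
```python
from tr import *
go([.524,-.312,.194],-59.8,31,2)
print(arm.get_obs()['torque'])
b=snap('scene','s6')['image'][200:330,100:280];cv2.imwrite('pics/s6c.png',cv2.resize(b,None,fx=4.3,fy=4.3,interpolation=2)[:,:,::-1])
snap('wrist','w6')
```

```text
[-0.543  0.413  1.943 -0.715  0.387 -0.456] [-2.207 -0.423  3.302] 0.18945196618303514 [ 0.526 -0.315  0.192]
31.110178103325868 -59.763302448864316
0.0001 -0.0010 0.0010 0.0010 -0.0002 -0.0006; 0.0002 -0.0021 0.0019 0.0019 -0.0003 -0.0003; 
[ 0.1    0.278 -0.171]
```

View pics/s6c.png

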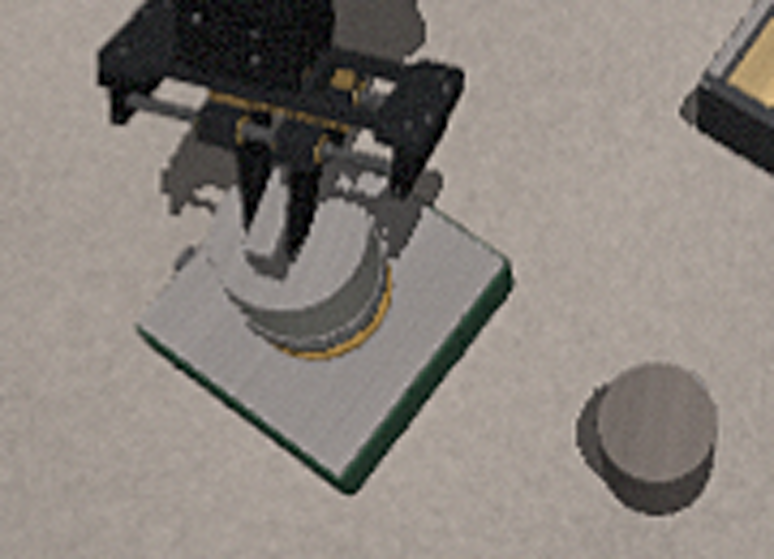

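View pics/w6.png

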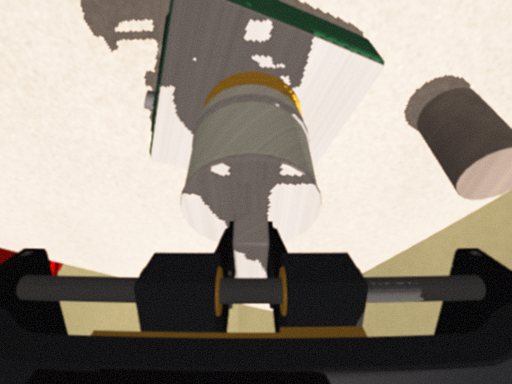

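>>> arm_command(steps="0 0 0 0 0 0; 0 0 0 0 0 0; 0 0 0 0 0 0; 0 0 0 0 0 0; 0 0 0 0 0 0; 0 0 0 0 0 0; 0 0 0 0 0 0; 0 0 0 0 0 0", claw=70)

```text
time_s: 14.02
tcp_pos: [0.5253, -0.3147, 0.1915]
ee_rot: [2.522, 0.68, 0.189]
wrist_force: [-0.3, 0.2, 0.8]
width: 0.672
```

Run:
```python
from tr import *
o=arm.get_obs();print(o['wrist_force'],o['width'],o['tcp_pos'])
snap('wrist','w7')
```

```text
[-0.35   0.153  0.837] 0.6718457314565678 [ 0.525 -0.315  0.192]
```

View pics/w7.png

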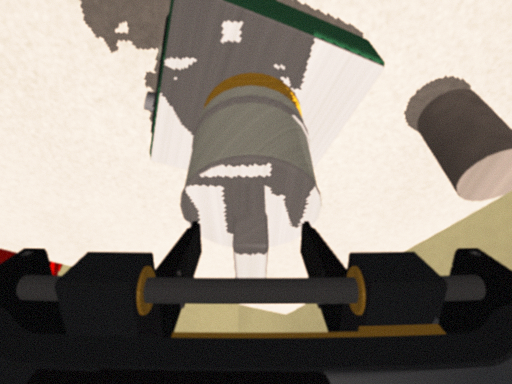

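Fingers are clear on both sides of the bar (bar at cols 232–268, fingers at ~190 and ~310). The canister did not move. Withdrawing along the tool axis.

>>> arm_command(steps="0 0 -0.008 0 0 0; 0 0 -0.02 0 0 0; 0 0 -0.035 0 0 0; 0 0 -0.055 0 0 0; 0 0 -0.075 0 0 0; 0 0 -0.095 0 0 0; 0 0 -0.115 0 0 0; 0 0 -0.13 0 0 0; 0 0 -0.14 0 0 0; 0 0 -0.14 0 0 0")

```text
time_s: 14.9
tcp_pos: [0.489, -0.2517, 0.3137]
ee_rot: [2.52, 0.68, 0.192]
wrist_force: [-0.4, 0.1, 0.3]
width: 0.699
```

Run:
```python
from h import *
o=arm.get_obs();print(o['wrist_force'],o['width'],o['tcp_pos'],o['q'])
for n in ('scene','wrist'): snap(n,n[0]+'8')
k=9
s=load('s8');im=cv2.resize(s['image'][230:295,135:210,::-1].copy(),None,fx=k,fy=k,interpolation=cv2.INTER_CUBIC)
a=np.linspace(0,2*np.pi,60);y=np.radians(-59.8);ca=np.array([.523,-.3125,.068])
def dr(X,c):
    q=(proj(s,X)-[135,230]+.5)*k-.5;cv2.polylines(im,[np.round(q).astype(int)],True,c,1)
for dz,c in ((0,(0,0,255)),(.012,(255,0,0))):
  dr([ca+[.046*np.cos(t),.046*np.sin(t),.098+dz] for t in a],c)
  dr([ca+[u*np.cos(y)-v*np.sin(y),u*np.sin(y)+v*np.cos(y),.14+dz] for u,v in((.028,.009),(.028,-.009),(-.028,-.009),(-.028,.009))],c)
cv2.imwrite('pics/z8.png',im)
```

```text
[-0.37880581  0.08480293  0.2634278 ] 0.6994617267903256 [ 0.48898291 -0.25173754  0.31372892] [-0.4628088   0.17445121  1.91216551 -0.48933791  0.64471596 -0.65640297]
```

View pics/z8.png

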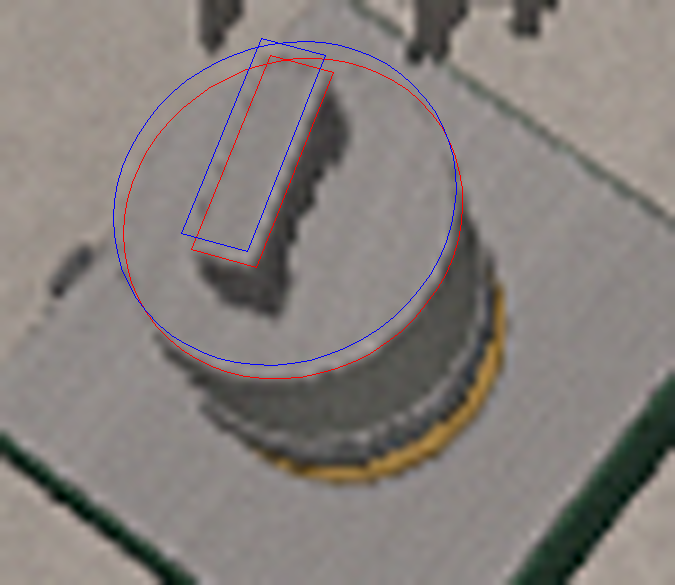

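View pics/w8.png

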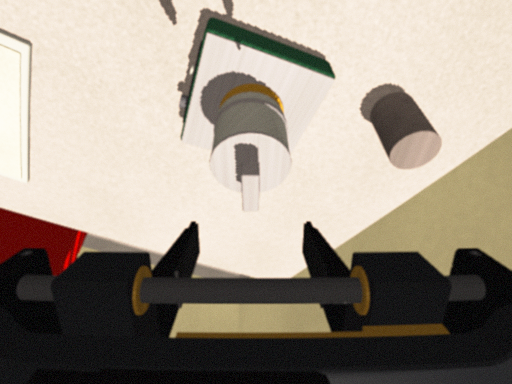

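View pics/s8.png

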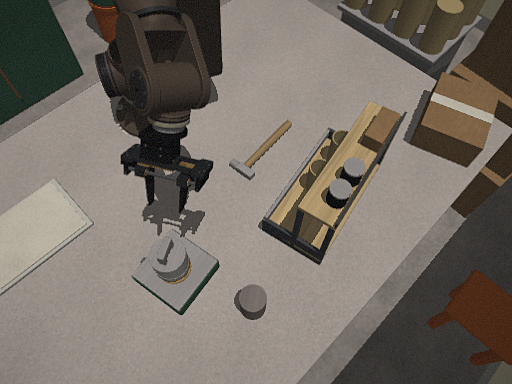

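Red overlay (the dropped-home height) matches the lid and the bar; the blue one, 12 mm higher, does not. The canister stands upright at about (170,257) in the scene view. The tubes, hammer and cylinder are where they were, and the gripper is clear. Handing in.

```bash
python3 -c "
from plant import arm
print(arm.job_done())"
```

```text
the job is handed in; nothing more can be done
None
```

The canister is on the mixer drive with its tabs fully home in the slots, released and upright. I handed the job in with the gripper about 140 mm clear, at about 15 s on the clock.

- **Rack:** I gripped the handle bar with the gripper leaning 31° towards the front, lifted the canister 55 mm straight up behind the rail, then drew it forward 150 mm, upright.
- **Mixer:** I turned it in the air to match the slots, at about -60° as seen in the images. It went down onto the nose and into the slots on the first try, so no turning by touch was needed.
- **Seating:** The handle went past the misaligned height (209 mm above the bench) with no contact. The wrist force changed over at 196.7 mm, where seated is 197 mm.
- **Final picture:** The outline of the canister at the seated height matches the lid and bar within about a pixel. The outline 12 mm higher does not match.
- **Bystanders:** By eye, the tubes, concrete cylinder and hammer are where they started; I did not measure them again.

One intermediate check failed: with the first grip lean of 35°, the last joint stood close to its limit. I re-tilted to 31° before closing the gripper. No other check failed or disagreed. The highest force in any reading between moves was about 6 N.

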